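Snap the food box lid shut all round

TASK

The lid of the food box is on but not closed: the four flaps along its rim still stand up. With the fingertips, press down one flap after another all round the rim until every one is fully shut, level with the lid. Do not pick up or push away the box, and leave the jar, the shaker and the peeler beside it alone.

Things in the scene. Friction and masses are not known exactly. Their poses are not given: they have to be found in the camera images.
- food_box: lidded plastic food box: white tub with a grey lid, 198 x 148 mm over the lid and 72 mm high (lid top; a small round vent in the middle of the lid stands 6 mm higher), about 0.7 kg, standing loose on the worktop. Origin at the centre of its underside, x along its long side, z up. The lid's middle panel (140 x 90 mm) and its four corners are fixed; between the corners each side of the rim is a hinged flap, 30 mm wide, with a downward lip: four flaps, all alike but for length.
- press_1 (a point): point on top of rim flap 1, beyond one short end (box +x side), 78 mm long: midway along it, 19 mm out from its hinge crease and 11 mm in from its outer edge. It rises up to 7 mm as the flap opens to 0.4 and lies 72 mm above the worktop, level with the lid's panel, when shut. Its x axis points outward across the flap, y along the crease, z out of the flap's top.
- flap_1 (a joint): angle of rim flap 1 in rad: 0 = pressed right home, level with the lid; 0.4 = standing fully open. A tight clip: it moves only while pressed, stays at whatever angle it is left, and meets a hard stop at 0. Needs about 8 N straight down at press_1.
- press_2 (a point): point on top of rim flap 2, beyond one long side (box +y side), 128 mm long: midway along it, 19 mm out from its hinge crease and 11 mm in from its outer edge. It rises up to 7 mm as the flap opens to 0.4 and lies 72 mm above the worktop, level with the lid's panel, when shut. Its x axis points outward across the flap, y along the crease, z out of the flap's top.
- flap_2 (a joint): angle of rim flap 2 in rad: 0 = pressed right home, level with the lid; 0.4 = standing fully open. A tight clip: it moves only while pressed, stays at whatever angle it is left, and meets a hard stop at 0. Needs about 8 N straight down at press_2.
- press_3 (a point): point on top of rim flap 3, beyond the other short end (box -x side), 78 mm long: midway along it, 19 mm out from its hinge crease and 11 mm in from its outer edge. It rises up to 7 mm as the flap opens to 0.4 and lies 72 mm above the worktop, level with the lid's panel, when shut. Its x axis points outward across the flap, y along the crease, z out of the flap's top.
- flap_3 (a joint): angle of rim flap 3 in rad: 0 = pressed right home, level with the lid; 0.4 = standing fully open. A tight clip: it moves only while pressed, stays at whatever angle it is left, and meets a hard stop at 0. Needs about 8 N straight down at press_3.
- press_4 (a point): point on top of rim flap 4, beyond the other long side (box -y side), 128 mm long: midway along it, 19 mm out from its hinge crease and 11 mm in from its outer edge. It rises up to 7 mm as the flap opens to 0.4 and lies 72 mm above the worktop, level with the lid's panel, when shut. Its x axis points outward across the flap, y along the crease, z out of the flap's top.
- flap_4 (a joint): angle of rim flap 4 in rad: 0 = pressed right home, level with the lid; 0.4 = standing fully open. A tight clip: it moves only while pressed, stays at whatever angle it is left, and meets a hard stop at 0. Needs about 8 N straight down at press_4.
- honey: honey jar with a red lid, 65 mm across, 100 mm high, standing loose beside the box: bystander; origin at the centre of its underside
- salt_shaker: glass salt shaker with a grey domed top, 44 mm across, 90 mm high, loose beside the box: bystander; origin at the centre of its underside
- peeler: vegetable peeler with a black handle, 170 x 25 x 18 mm, lying loose beside the box: bystander; origin under its middle, x along it
Mind the look-alikes: they are no part of the job. Of the things shaped like the food_box, the white one is meant.

How it is judged (in metres and radians):
At the end, for the whole second after the job is handed in: All four rim flaps read less than 0.08 rad (pressed shut); the box stands level and at rest on the worktop, less than 60 mm from where it started; honey jar, salt shaker and peeler are each less than 50 mm from where they started (value of joint each of flap_1, flap_2, flap_3, flap_4 below 0.08 rad and height (world z) of food_box below 0.006 m and angle between food_box's own z axis and vertical below 0.05 rad and distance of food_box from where it was at the start of the episode below 0.06 m and linear speed of food_box below 0.02 m/s and distance of each of honey, salt_shaker, peeler from where it was at the start of the episode below 0.05 m); the robot touches nothing.
It fails at once if the food box is lifted (more than 15 mm) or tipped (more than 0.2 rad) (height (world z) of food_box above 0.015 m or angle between food_box's own z axis and vertical above 0.2 rad).
It fails at once if the food box is pushed 60 mm or more from its place (distance of food_box from where it was at the start of the episode above 0.06 m).
It fails at once if the honey jar, salt shaker or peeler is moved 50 mm or more, lifted more than 20 mm, or the jar or shaker is knocked over (distance of any of honey, salt_shaker, peeler from where it was at the start of the episode above 0.05 m or height (world z) of any of honey, salt_shaker, peeler above 0.02 m or angle between any of honey, salt_shaker's own z axis and vertical above 0.5 rad).
It also fails if it takes over 54 s, if anything falls off the work surface, if the arm or the gripper's body presses on something with over 40 N, if the wrist force passes 120 N, or if a joint passes its speed limit or range.

ROBOT

A 6-joint arm with a two-finger parallel gripper is mounted at the origin on a cart in front of the work surface, level with it; the furniture and walls round the work are solid. World frame = base frame: x ahead of the robot, y to its left, z up, the work surface at z = 0. Lengths are in m, angles in degrees, forces in N, time in s.
With the tool pointing down it reaches from about 0.25 to 0.725 m from the base axis. Payload 9.7 kg.
Tool frame: the origin (TCP) lies at the very end of the fingers, on their centre line; the grasp point (between the pads) lies 19 mm behind it (bot.grip_point_offset is the z of the grasp point in the tool frame, in m); z points along the fingers, x is the direction in which the jaws open and shut, and the axes are right-handed (so a half turn about z gives the same grasp; the last joint's range is limited). The gripper opens to 85 mm and grips with 20 to 120 N. Pads are 22 mm wide; open, the fingers measure 114 mm over their backs; the gripper's body (76 mm by 85 mm) begins 54 mm behind the grasp point. The pads swing forward as they close: fully open they stand 13 mm farther back than shut.
Start: joints at [74.656, 4.979, 10.078, 95.1, 0, 90], TCP at [0.146, 0.53, 0.231] pointing down, gripper open.
Joint ranges: [-179.16, 179.16], [-48.56, 103.87], [-65.8, 70.77], [-126.05, 130.52], [-82.76, 87.17], [-180, 180]. Speed limits (degrees/s): [127.2, 127.2, 147.25, 180, 180, 180].

INTERFACE

Orientations are given as [roll, pitch, yaw] about the fixed x, y, z axes, in that order (R = Rz(yaw) Ry(pitch) Rx(roll)).
In Python, from workcell import get_obs, viewer, job_done, bot gives the robot as it stands.
- The arm moves only by the shell command python3 -m handwheel 'ROWS' [FORCE]. ROWS is JSON, a list of rows, each a list of 5 numbers: the closure, from 0 (fully open) to 1 (shut), then the shift along the world's x, y, z in m, then the turn about the world's z in degrees. A call has 1 to 5 rows; each row is the pose to reach, as a shift and turn from the pose measured when the call began; what a row does not reach only later rows make up. A row lasts 1/10 s, in which the tool goes at most 50 mm and 8.59 degrees, less where a joint would pass 70% of its speed; a pose out of reach is approached as far as the arm can. A call with a gripper value outside its range is refused whole. The fingers move at their own pace and stop on an object; FORCE is the grip in N (left out, the last holds). Time passes only in rows, so rows that repeat a pose let the fingers close. It gives the time, the measured TCP pose, the force and the opening at its end, in the units of the state.
- get_obs(): the state, without advancing time (a new reading comes with each control period).
- viewer.camera(name): name is "scene" or "side" or "wrist"; returns a dict with "color" (480x640x3 uint8, blue, green, red), "K" (3x3 intrinsics, pixels), "origin" and "orientation" of the camera in the world. Camera axes: x right, y down, z forward; pixel columns grow to the right and rows downward; lengths in m; the calibration is good to about 2 mm. A picture is of the moment at which its call begins. There is no depth.
- job_done(): hands the job in, once; it reports no verdict.
The state is a dict: "time": time; "q": joint angles; "qd": joint speeds; "joint_efforts": joint torques, N m; "ee_pos": TCP position; "tcp_rot": TCP orientation; "wrist_force": force on the tool from outside, world axes, zero at the start; "torque": the same for the moment, N m; "opening": finger opening in m.
Only numpy, scipy, OpenCV 4.12 (cv2) and the standard library are available. Lean on these libraries where they do the work, as an engineer would, in place of code of your own. Each camera call takes 0.05 s, during which the arm holds its last target.

## Working session

There is one attempt and no reset: what is moved stays moved. The work goes in short steps, Python scripts to look and compute and a shell command to move; the robot and the scene stay as the last step left them, time stands still between calls to the robot, and variables do not carry over. Pictures are saved under pics/ and viewed, and the job is handed in when it is done.

```bash
mkdir -p pics; ls
python3 - <<'E'
from workcell import get_obs, viewer, bot
import cv2
o=get_obs(); print(o)
for n in ["scene","side","wrist"]:
    c=viewer.camera(n); cv2.imwrite(f"pics/{n}0.png",c["color"]); print(n,c["K"],c["origin"],c["orientation"])
E
```

```text
pics
{'time': 0.0, 'q': array([ 7.46567647e+01,  5.01074673e+00,  1.00345057e+01,  9.50985384e+01,
       -5.03044945e-04,  9.00004367e+01]), 'qd': array([-0.05650158, -0.01595666,  0.02800997,  0.00431861,  0.06810782,
       -0.06330798]), 'joint_efforts': array([-9.76637202e-04, -5.20390463e+01,  4.64798355e+01,  1.62575272e-02,
        4.03416095e-06, -8.15548162e-06]), 'ee_pos': array([0.14547415, 0.53018226, 0.23058691]), 'tcp_rot': array([1.79999496e+02, 7.47794300e-02, 7.46563280e+01]), 'wrist_force': array([-0.0980727 , -0.62645763,  0.27864185]), 'torque': array([-0.02597259, -0.00986065,  0.02950245]), 'opening': 0.08560298674034393}
scene [[497.50445483   0.         318.22277595]
 [  0.         497.50445483 233.06701059]
 [  0.           0.           1.        ]] [ 0.0971521  -0.56140666  0.7171192 ] [-123.1942745    -1.2883847   -28.11060157]
side [[474.53203259   0.         316.65968856]
 [  0.         474.53203259 249.20576967]
 [  0.           0.           1.        ]] [0.06152703 1.08629343 0.4313213 ] [-109.76557438    0.42618584 -146.28058815]
wrist [[383.92181399   0.         321.47813643]
 [  0.         383.92181399 239.77785169]
 [  0.           0.           1.        ]] [0.07618821 0.55005516 0.3730633 ] [1.63381344e+02 7.25269348e-02 7.46354176e+01]
```

View pics/scene0.png

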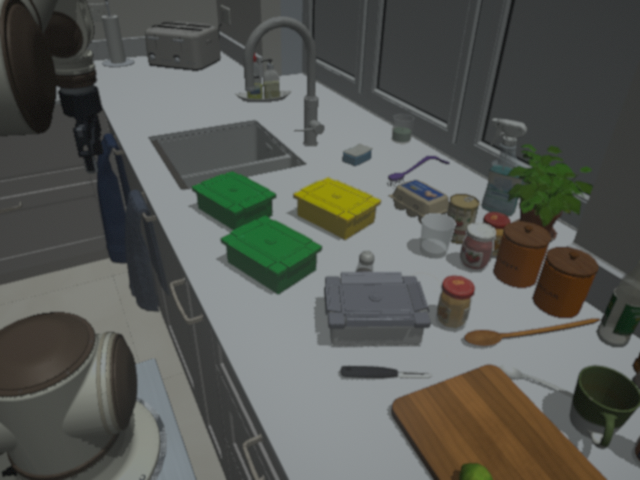

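View pics/side0.png

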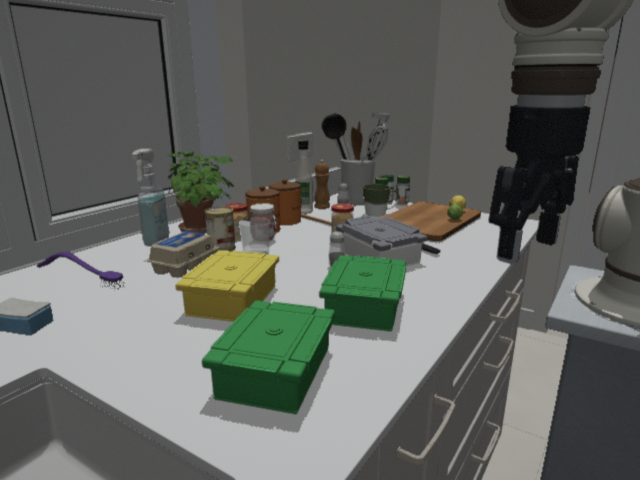

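View pics/wrist0.png

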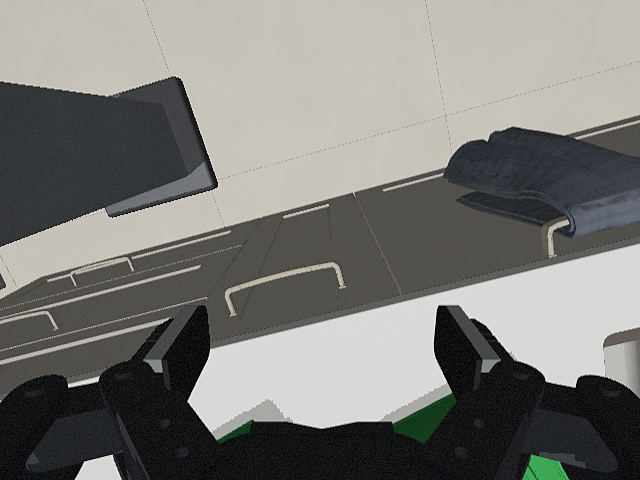

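Box-shaped candidates in scene: green (234,198), green (270,250), yellow (337,206), and white tub with grey lid (376,305). The last fits the description. Its shaker is at (367,260), the jar at (456,300) and the peeler at (385,373).

Run:
```python
import cv2
a=cv2.imread("pics/scene0.png")[240:390,300:500]; cv2.imwrite("pics/c1.png",cv2.resize(a,(800,600),interpolation=cv2.INTER_CUBIC))
a=cv2.imread("pics/side0.png")[195:275,320:450]; cv2.imwrite("pics/c2.png",cv2.resize(a,(780,480),interpolation=cv2.INTER_CUBIC))
```

```text
(no output)
```

View pics/c1.png

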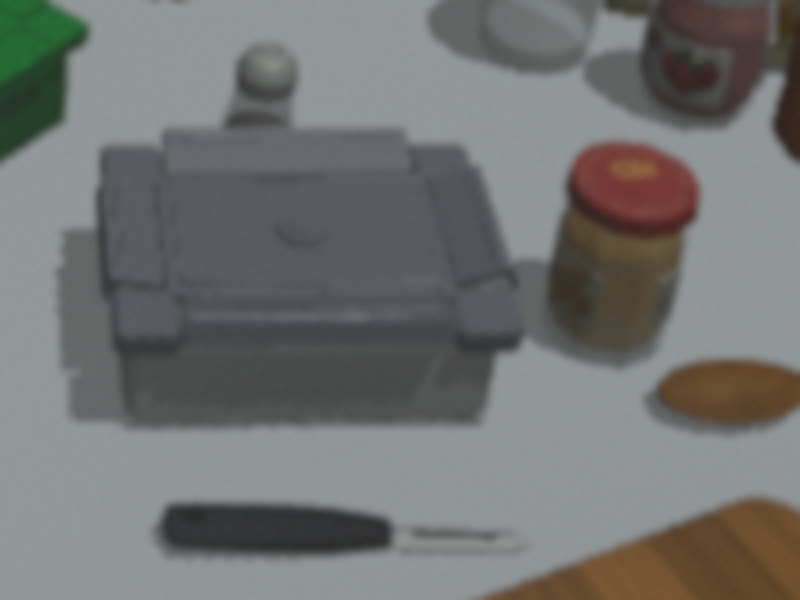

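View pics/c2.png

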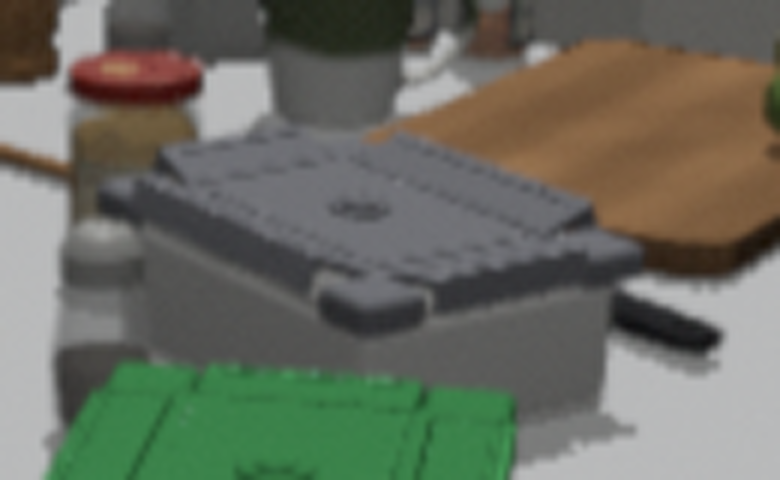

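```bash
cat > h.py <<'E'
import numpy as np
from scipy.spatial.transform import Rotation as R
def ray(c,uv,z):
    d=R.from_euler('xyz',c["orientation"],degrees=True).as_matrix()@np.linalg.solve(c["K"],[*uv,1.])
    o=np.array(c["origin"]); return o+d*(z-o[2])/d[2]
def proj(c,p):
    q=c["K"]@(R.from_euler('xyz',c["orientation"],degrees=True).as_matrix().T@(np.array(p)-c["origin"])); return q[:2]/q[2]
E
python3 - <<'E'
from h import *
from workcell import viewer
s=viewer.camera("scene"); d=viewer.camera("side")
S=lambda x,y:(300+x/4,240+y/4)
D=lambda x,y:(320+x/6,195+y/6)
for n,p,z in [("vent",(300,228),.078),("BLout",(118,338),.068),("BRout",(521,335),.068),("TL",(103,150),.072),("TR",(463,150),.072),("BLinner",(180,288),.072),("BRinner",(455,288),.072),
 ("panelTL",(168,176),.072),("panelTR",(412,174),.072),("jar lid",(633,170),.1),("shaker",(267,55),.09),("peelL",(165,525),.01),("peelR",(525,545),.01),("base BL",(125,425),0),("base BR",(482,420),0)]: print(n,ray(s,S(*p),z).round(4))
for n,p,z in [("vent",(360,205),.078),("near",(365,325),.07),("right",(640,250),.068),("left",(100,190),.07),("jarlid",(136,68),.1),("shaker",(103,232),.09)]: print(n,ray(d,D(*p),z).round(4))
E
```

```text
vent [0.5623 0.0415 0.078 ]
BLout [0.45   0.0235 0.068 ]
BRout [ 0.6201 -0.0601  0.068 ]
TL [0.509  0.1455 0.072 ]
TR [0.6784 0.0611 0.072 ]
BLinner [0.4909 0.0363 0.072 ]
BRinner [ 0.609  -0.0231  0.072 ]
panelTL [0.5286 0.1118 0.072 ]
panelTR [0.6423 0.0569 0.072 ]
jar lid [ 0.7194 -0.0167  0.1   ]
shaker [0.6174 0.1587 0.09  ]
peelL [ 0.4413 -0.0402  0.01  ]
peelR [ 0.5812 -0.1245  0.01  ]
base BL [0.4604 0.0302 0.    ]
base BR [ 0.6192 -0.0465  0.    ]
vent [0.5585 0.0626 0.078 ]
near [0.5006 0.1737 0.07  ]
right [0.4496 0.028  0.068 ]
left [0.6741 0.0798 0.07  ]
jarlid [ 0.7088 -0.0082  0.1   ]
shaker [0.6101 0.1825 0.09  ]
```

```bash
python3 -m handwheel '[[1,0.17,-0.18,0.03,-5],[1,0.17,-0.18,0.03,-10.5],[1,0.17,-0.18,0.03,-10.5],[1,0.17,-0.18,0.03,-10.5],[1,0.17,-0.18,0.03,-10.5]]' 40; python3 -m handwheel '[[1,0.31,-0.335,0.02,0],[1,0.31,-0.335,0.02,0],[1,0.31,-0.335,0.02,0],[1,0.31,-0.335,0.02,0],[1,0.31,-0.335,0.02,0]]'
```

```text
time: 0.75
ee_pos: [0.3164, 0.3487, 0.2613]
tcp_rot: [180.0, 0.0, 64.2]
wrist_force: [1.0, 0.6, 0.5]
opening: 0.0122
time: 1.25
ee_pos: [0.486, 0.165, 0.2722]
tcp_rot: [180.0, -0.0, 64.2]
wrist_force: [0.1, 1.3, 0.2]
opening: -0.0
```

```bash
python3 -m handwheel '[[1,0.14,-0.15,0.01,0],[1,0.14,-0.15,0.01,0],[1,0.14,-0.15,0.01,0],[1,0.14,-0.15,0.01,0],[1,0.14,-0.15,0.01,0]]'; python3 -m handwheel '[[1,0,0,0,0],[1,0,0,0,0]]';python3 - <<'E'
from workcell import get_obs, viewer, bot
import cv2,pickle
c=viewer.camera("wrist"); cv2.imwrite("pics/w1.png",c["color"]); pickle.dump(c,open("w1.pkl","wb"));print(c["origin"],c["orientation"])
E
```

```text
time: 1.75
ee_pos: [0.6285, 0.0109, 0.2799]
tcp_rot: [-179.9, 0.1, 63.9]
wrist_force: [1.3, 0.1, -0.9]
opening: 0.0003
time: 1.95
ee_pos: [0.6282, 0.0111, 0.2794]
tcp_rot: [-179.9, 0.1, 63.9]
wrist_force: [0.9, 0.6, 0.8]
opening: 0.0003
[0.56409083 0.04364837 0.42192722] [1.63506050e+02 1.15990345e-01 6.39096226e+01]
```

View pics/w1.png

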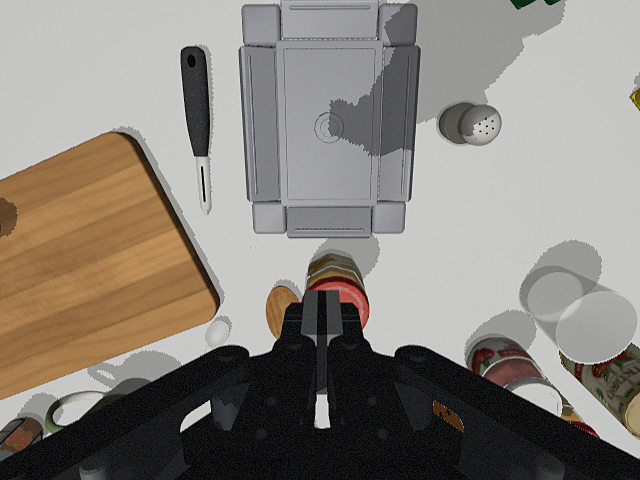

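The wrist view shows the whole lid: vent (329,127), lid corners near (253,232), (406,232), (242,5) and (417,5), jar lid (340,300), shaker (482,125).

Run:
```python
import pickle,cv2
from h import *
c=pickle.load(open("w1.pkl","rb"))
P={}
for n,p,z in [("vent",(329,127),.078),("BL",(253,233),.071),("BR",(406,232),.071),("TL",(242,5),.071),("TR",(417,5),.071),("jar",(340,300),.1),("shaker",(484,125),.088),("peelTop",(194,47),.012),("peelBot",(207,212),.008)]:
    P[n]=ray(c,p,z); print(n,P[n].round(4))
k=np.mean([P[n] for n in("BL","BR","TL","TR")],0)[:2]
print(k,[np.linalg.norm(P[a]-P[b]).round(4) for a,b in(("BL","BR"),("TL","TR"),("BL","TL"),("BR","TR"))])
ax=(P["BL"]+P["BR"]-P["TL"]-P["TR"])[:2]; yaw=np.arctan2(ax[1],ax[0]); print(np.degrees(yaw))
cc=(k+P["vent"][:2])/2
ux=np.array([np.cos(yaw),np.sin(yaw)]);uy=np.array([-ux[1],ux[0]])
for i,(v) in enumerate([89*ux,64*uy,-89*ux,-64*uy]):print(i+1,(cc+v/1000).round(4), proj(c,[*(cc+v/1000),.078]).round())
```

```text
vent [0.5673 0.0485 0.078 ]
BL [ 0.6225 -0.0581  0.071 ]
BR [0.6854 0.0726 0.071 ]
TL [0.4514 0.0266 0.071 ]
TR [0.5135 0.1534 0.071 ]
jar [ 0.7086 -0.0089  0.1   ]
shaker [0.6225 0.165  0.088 ]
peelTop [ 0.4433 -0.0358  0.012 ]
peelBot [ 0.5897 -0.1103  0.008 ]
[0.56819869 0.04863542] [np.float64(0.145), np.float64(0.1412), np.float64(0.191), np.float64(0.1899)]
-25.759338047856343
1 [0.6479 0.0099] [329. 228.]
2 [0.5956 0.1062] [404. 127.]
3 [0.4876 0.0872] [329.  11.]
4 [ 0.5399 -0.0091] [255. 128.]
```

```bash
python3 -m handwheel '[[1,0.0185,-0.001,-0.05,0],[1,0.0185,-0.001,-0.1,0],[1,0.0185,-0.001,-0.15,0],[1,0.0185,-0.001,-0.18,0],[1,0.0185,-0.001,-0.18,0]]'; python3 -m handwheel '[[1,0,0,-0.005,0],[1,0,0,-0.01,0],[1,0,0,-0.013,0],[1,0,0,-0.016,0],[1,0,0,-0.016,0]]'
```

```text
time: 2.5
ee_pos: [0.643, 0.0121, 0.0953]
tcp_rot: [-179.5, 0.3, 64.1]
wrist_force: [-0.7, -0.4, -0.2]
opening: 0.0003
time: 3.0
ee_pos: [0.644, 0.0121, 0.0806]
tcp_rot: [-179.7, 0.2, 64.1]
wrist_force: [1.1, 0.5, 2.7]
opening: -0.0
```

```bash
python3 -m handwheel '[[1,0.003,-0.002,0.004,0],[1,0.003,-0.002,0,0],[1,0.003,-0.002,-0.003,0],[1,0.003,-0.002,-0.006,0],[1,0.003,-0.002,-0.008,0]]'; python3 -m handwheel '[[1,0,0,-0.002,0],[1,0,0,-0.003,0],[1,0,0,-0.003,0]]'
```

```text
time: 3.5
ee_pos: [0.6484, 0.0096, 0.0736]
tcp_rot: [-179.9, 0.2, 64.1]
wrist_force: [3.6, -1.7, 5.4]
opening: -0.0004
time: 3.8
ee_pos: [0.6488, 0.0095, 0.072]
tcp_rot: [-179.9, 0.1, 64.0]
wrist_force: [-1.7, -0.8, 10.7]
opening: -0.0001
```

```bash
python3 -m handwheel '[[1,-0.001,0,-0.002,0],[1,-0.001,0,-0.003,0],[1,-0.001,0,-0.004,0],[1,-0.001,0,-0.004,0]]'
```

```text
time: 4.2
ee_pos: [0.6489, 0.0095, 0.0719]
tcp_rot: [179.8, -0.0, 64.0]
wrist_force: [-5.0, 0.2, 24.0]
opening: 0.0
```

```bash
python3 -m handwheel '[[1,0,0,0.03,0],[1,0,0,0.038,0],[1,-0.027,0.048,0.038,0],[1,-0.054,0.096,0.038,0],[1,-0.054,0.096,0.038,0]]';python3 -m handwheel '[[1,0,0,0,0],[1,0,0,0,0],[1,0,0,0,0]]'
```

```text
time: 4.7
ee_pos: [0.5927, 0.1087, 0.1094]
tcp_rot: [179.9, -0.0, 64.2]
wrist_force: [0.9, -1.2, 0.1]
opening: 0.0004
time: 5.0
ee_pos: [0.5932, 0.1077, 0.109]
tcp_rot: [179.9, 0.0, 64.1]
wrist_force: [0.1, -0.0, -0.2]
opening: -0.0003
```

```bash
python3 -m handwheel '[[1,0.002,-0.002,-0.01,0],[1,0.002,-0.002,-0.018,0],[1,0.002,-0.002,-0.024,0],[1,0.002,-0.002,-0.028,0],[1,0.002,-0.002,-0.031,0]]';python3 -m handwheel '[[1,0,0,-0.003,0],[1,0,0,-0.006,0],[1,0,0,-0.009,0],[1,0,0,-0.009,0]]'
```

```text
time: 5.5
ee_pos: [0.5957, 0.1061, 0.0784]
tcp_rot: [179.9, -0.1, 64.1]
wrist_force: [-0.6, 2.3, 5.7]
opening: 0.0002
time: 5.9
ee_pos: [0.5964, 0.107, 0.0718]
tcp_rot: [179.8, -0.3, 64.2]
wrist_force: [-4.6, 3.3, 15.7]
opening: -0.0001
```

```bash
python3 -m handwheel '[[1,0,-0.001,-0.003,0],[1,0,-0.001,-0.004,0],[1,0,-0.001,-0.004,0]]'; python3 -m handwheel '[[1,0,0,0.03,0],[1,0,0,0.04,0],[1,-0.035,-0.005,0.04,0],[1,-0.075,-0.01,0.04,0],[1,-0.108,-0.019,0.04,0]]';python3 -m handwheel '[[1,0,0,0,0],[1,0,0,0,0],[1,0,0,0,0]]'
```

```text
time: 6.2
ee_pos: [0.5966, 0.107, 0.0717]
tcp_rot: [179.7, -0.5, 64.2]
wrist_force: [-12.6, 3.7, 27.0]
opening: 0.0003
time: 6.7
ee_pos: [0.4869, 0.0879, 0.1108]
tcp_rot: [179.7, -0.4, 64.2]
wrist_force: [0.9, -0.6, 1.3]
opening: 0.0
time: 7.0
ee_pos: [0.4877, 0.088, 0.1108]
tcp_rot: [179.7, -0.5, 64.2]
wrist_force: [0.2, 0.7, 0.6]
opening: -0.0001
```

Flap 2 hit its stop (z 0.0717, force up to 27 N). Now flap 3 at (0.4876, 0.0872).

```bash
python3 -m handwheel '[[1,0.001,-0.001,-0.012,0],[1,0.001,-0.001,-0.02,0],[1,0.001,-0.001,-0.026,0],[1,0.001,-0.001,-0.03,0],[1,0.001,-0.001,-0.033,0]]';python3 -m handwheel '[[1,0,0,-0.003,0],[1,0,0,-0.006,0],[1,0,0,-0.009,0],[1,0,0,-0.009,0]]'
```

```text
time: 7.5
ee_pos: [0.4886, 0.087, 0.0772]
tcp_rot: [179.7, -0.4, 64.2]
wrist_force: [0.4, -0.5, 2.1]
opening: -0.0005
time: 7.9
ee_pos: [0.4885, 0.0874, 0.0716]
tcp_rot: [179.7, -0.6, 64.3]
wrist_force: [-14.5, -0.1, 29.3]
opening: 0.0001
```

```bash
python3 -m handwheel '[[1,0,0,0.03,0],[1,0,0,0.04,0],[1,0.026,-0.045,0.04,0],[1,0.0515,-0.0955,0.04,0],[1,0.0515,-0.0955,0.04,0]]';python3 -m handwheel '[[1,0,0,0,0],[1,0,0,0,0],[1,0,0,0,0]]'
```

```text
time: 8.4
ee_pos: [0.5416, -0.0115, 0.1113]
tcp_rot: [179.6, -0.5, 64.1]
wrist_force: [-1.2, 0.1, 0.1]
opening: -0.0003
time: 8.7
ee_pos: [0.5412, -0.0106, 0.1113]
tcp_rot: [179.6, -0.5, 64.1]
wrist_force: [-0.5, 0.5, 0.3]
opening: -0.0005
```

```bash
python3 -m handwheel '[[1,-0.001,0.002,-0.012,0],[1,-0.001,0.002,-0.02,0],[1,-0.001,0.002,-0.026,0],[1,-0.001,0.002,-0.03,0],[1,-0.001,0.002,-0.033,0]]';python3 -m handwheel '[[1,0,0,-0.003,0],[1,0,0,-0.006,0],[1,0,0,-0.009,0],[1,0,0,-0.009,0]]'
```

```text
time: 9.2
ee_pos: [0.5401, -0.0086, 0.0784]
tcp_rot: [179.6, -0.5, 64.1]
wrist_force: [-2.9, 0.5, 7.4]
opening: -0.0
time: 9.6
ee_pos: [0.5403, -0.0092, 0.0718]
tcp_rot: [179.5, -0.5, 64.1]
wrist_force: [-8.3, -4.0, 18.8]
opening: -0.0003
```

Press flap 4 a little harder, then retreat and look.

```bash
python3 -m handwheel '[[1,0,0,-0.003,0],[1,0,0,-0.004,0],[1,0,0,-0.004,0]]'; python3 -m handwheel '[[1,0,0,0.05,0],[1,0,0,0.1,0],[1,0.03,0.01,0.15,0],[1,0.06,0.01,0.19,0],[1,0.09,0.02,0.208,0]]';python3 -m handwheel '[[1,0,0,0,0],[1,0,0,0,0],[1,0,0,0,0]]'
python3 - <<'E'
from workcell import get_obs, viewer, bot
import cv2,pickle
c=viewer.camera("wrist"); cv2.imwrite("pics/w2.png",c["color"]); pickle.dump(c,open("w2.pkl","wb"))
a=viewer.camera("scene")["color"][240:390,300:500]; cv2.imwrite("pics/c3.png",cv2.resize(a,(800,600),interpolation=cv2.INTER_CUBIC))
a=viewer.camera("side")["color"][195:275,320:450]; cv2.imwrite("pics/c4.png",cv2.resize(a,(780,480),interpolation=cv2.INTER_CUBIC))
E
```

```text
time: 9.9
ee_pos: [0.5404, -0.0093, 0.0716]
tcp_rot: [179.3, -0.6, 64.1]
wrist_force: [-14.5, -0.0, 31.3]
opening: -0.0002
time: 10.4
ee_pos: [0.6286, 0.0095, 0.282]
tcp_rot: [179.0, -0.7, 64.1]
wrist_force: [1.0, 0.5, 1.3]
opening: -0.0004
time: 10.7
ee_pos: [0.6279, 0.0094, 0.281]
tcp_rot: [179.1, -0.6, 64.1]
wrist_force: [0.4, 0.3, 0.3]
opening: -0.0001
```

View pics/w2.png

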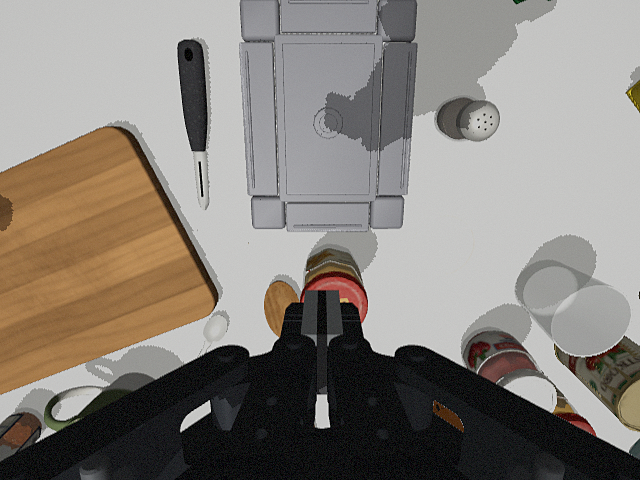

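View pics/c3.png

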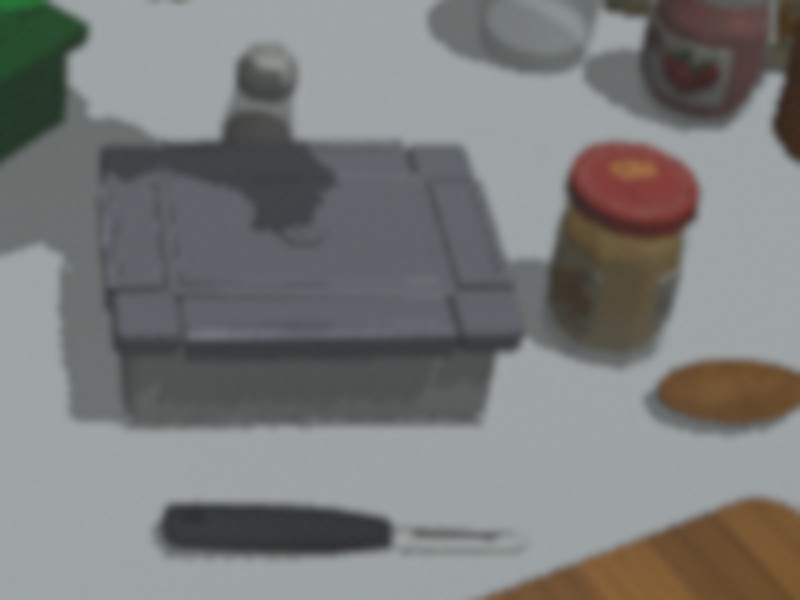

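View pics/c4.png

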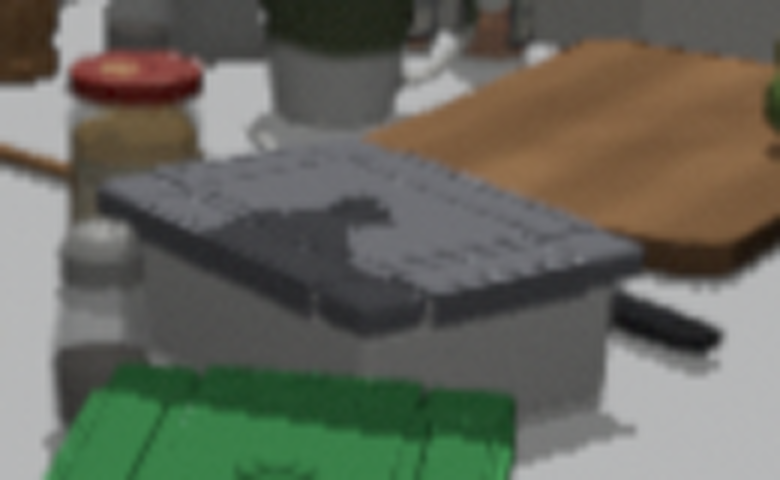

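In all three views the four flaps lie level with the corners. In the wrist view, the lid's vent is at (328,122). The box, jar, shaker and peeler are where they were. The arm is well clear of everything.

```bash
python3 -c "
from workcell import job_done;print(job_done())"
```

```text
the job is handed in; nothing more can be done
None
```

I pressed all four flaps of the white, grey-lidded box shut, one after another, with closed fingertips, and handed the job in at about 11 s. No verdict was reported.

- **Flaps:** Each flap stopped at a fingertip height of 71.6–71.9 mm. The force rose to 24–31 N there, well above the roughly 8 N needed. The last scene and side pictures show all four level with the lid. The final wrist picture agrees, though flap 3's outer edge was cut off in it.
- **Box and bystanders:** In the scene and side pictures the box, jar, shaker and peeler sit where they were before. I judged this by eye, without measuring it again. The arm ended at 0.28 m height, touching nothing.
- **Checks that disagreed:** My first side-view reading of the vent was 10–20 mm off in y from the scene view, because that camera looks across the lid at a shallow angle. I used the wrist-view measurement instead. Its corner distances came out 141–145 mm by 190–191 mm against the stated 148 x 198 mm; I put that down to the rounded corners.

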